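# Wedge a stuck flow-cell housing apart evenly

### The job

The blue half of the flow-cell housing is stuck on its dowels: take the wedge out of its cradle by the steel blade, lay it on the green mat, let go, take it again by the orange handle, and work it level into the seam from the left and right ends in turn, without ramming and with neither end ever more than 4 mm ahead, until both ends stand open about 6 mm (5 to 10, within 2 mm of each other). Then lay the wedge flat on the green mat again and let go. Move the blue half only with the wedge, never with gripper or arm, and leave the bottle, flask and vial rack where they are.

Things in the scene. Friction and masses are not known exactly. Their poses are not given: they have to be found in the camera images.
- housing: Fixed steel base plate (150 x 150 x 12 mm) carrying the bare aluminium half, which spans x -45 to 0, y -55 to 55, z 12 to 82 mm. Origin: underside of the plate, in the seam plane, midway along the seam. z up; x square to the seam, from the aluminium half towards the blue half; y along the seam to its left end. Yaw within +-0.3 rad; it never moves.
- shell: Moving blue half, starts shut; then it spans housing x 0 to 38, y -55 to 55, z 12 to 82. Origin: seam face, 50 mm left of middle, at the plate's underside; axes parallel to the housing's when shut. It moves only level, along housing +x, 0 to 13 mm at each end: one end opens about the other and stays where left (no spring). Takes 5 N across the seam, 7 to 20 N along the wedge.
- left_lip (a point): Point on the top edge of the blue half's seam face, 50 mm left (+y of housing) of the middle, z 82 mm. Its x in the housing frame is the opening of the left end (0 = shut).
- right_lip (a point): Point on the top edge of the blue half's seam face, 50 mm right (-y of housing) of the middle, z 82 mm. Its x in the housing frame is the opening of the right end.
- wedge: Wedge, 145 mm long, 30 mm high throughout, about 0.18 kg: orange handle (85 x 24 mm wide, parallel sides) and steel blade (60 mm). Origin: underside, centreline, where blade meets handle; x to the blade tip, handle back to x = -85 mm, y across its thickness, z up. It lies as it is used: blade on edge, its taper spreading the seam sideways. Centre of mass near the origin.
- cradle: Fixed grey cradle, 94 x 55 x 40 mm: channel 27 mm wide, floor at z 10 mm, 14 mm side walls as high as the handle in it, so only the blade, sticking out free (underside at z 10 mm), can be gripped. Origin: underside, mid-channel; x along the channel to its open end at +44 mm. The wedge starts in it, its origin at x = 43 mm, blade along +x.
- mat: Thin green mat fixed to the table, 230 (x) x 130 (y) x 4 mm thick. Origin: centre of the underside; upper face at z = 4 mm.
- solvent: Amber bottle, 72 mm diameter, 160 mm tall; bystander. Origin: underside centre.
- flask: Conical glass flask, 74 mm diameter, 118 mm tall; bystander. Origin: underside centre.
- vial_rack: White rack with eight small blue-capped vials, 60 x 110 x 55 mm; bystander. Origin: underside centre.
- left_mouth (a point): Throat of the left pry mouth: point on the aluminium half's top edge at housing x 0, y +49, z 82 mm. At both ends of the seam the upright edges of both halves are rounded (radius 6 mm), making a funnel over the full height, 12 mm wide at the end faces (y +-55) and narrowing to the tight seam at y +-49.
- right_mouth (a point): Throat of the right pry mouth, the same at the other end: housing x 0, y -49, z 82 mm.
- wedge_tip (a point): Tip of the wedge's blade, at wedge x = +60 mm, mid-height (15 mm above its underside). The blade is 2 mm thick here and grows evenly on both sides by 0.2 mm per mm to 14 mm at the handle. In use hold it level, mid-height about 60 mm above the table, midway between the seam faces.
Things that resemble listed ones, but are neither listed nor needed, are in the scene too. What is shaped like the wedge but black or purple is not meant.

How it is judged:
By the outcome, as a careful person would: the job done as asked, in the order asked, and still so for the second after the job is handed in, with the robot touching nothing.
It also fails if it takes over 72 s, if anything falls off the work surface, if the arm or the gripper's body presses on something with over 40 N, if the wrist force passes 120 N, or if a joint passes its speed limit or range.

### The arm

A 6-joint arm with a two-finger parallel gripper is mounted at the origin on the work surface. World frame = base frame: x ahead of the robot, y to its left, z up, the work surface at z = 0. Lengths are in m, angles in rad, forces in N, time in s.
With the tool pointing down it reaches from about 0.375 to 0.9 m from the base axis. Payload 3.1 kg.
Tool frame: the origin (TCP) lies at the very end of the fingers, on their centre line; the grasp point (between the pads) lies 19 mm behind it; z points along the fingers, y is the line along which they close (so a half turn about z gives the same grasp; the last joint's range is limited). The gripper opens to 85 mm and grips with 20 to 120 N. Pads are 22 mm wide; open, the fingers measure 114 mm over their backs; the gripper's body (76 mm by 85 mm) begins 54 mm behind the grasp point. The pads swing forward as they close: fully open they stand 13 mm farther back than shut.
Start: joints at [1.135, 0.527, 1.433, -0, 1.181, -0.178], TCP at [0.159, 0.604, 0.231] pointing down, gripper open.
Joint ranges: [-3.08, 3.08], [-0.75, 2.2], [0.22, 2.44], [-1.43, 4.57], [0, 2.65], [-2.85, 2.85]. Speed limits (rad/s): [2.79, 2.79, 3.14, 3.14, 3.14, 3.14].

### API

Orientations are given as a unit quaternion [x, y, z, w].
In Python, from station import manip gives the robot as it stands.
- The arm moves only by the shell command python3 -m handwheel 'ROWS' [FORCE]. ROWS is JSON, a list of rows, each a list of 7 numbers: the shift along the world's x, y, z in mm, then the turn, a rotation vector about the world's x, y, z in degrees, then the opening, from 0 (shut) to 1 (fully open). A call has exactly 10 rows; each row shifts and turns the commanded pose from where the row before left it; what a row does not reach is not made up. A row lasts 1/8 s, in which the tool goes at most 62.5 mm and 10.7 degrees, less where a joint would pass 70% of its speed; a pose out of reach is approached as far as the arm can. A call is refused whole if a number of a shift passes 62.5 or a number of a turn 10.7, either way. A call with a gripper value outside its range is refused whole. The fingers move at their own pace and stop on an object; FORCE is the grip in N (left out, the last holds). Time passes only in rows, so rows that do not move let the fingers close, or fill a call up. It gives the time, the measured TCP pose, the force, the opening and the grip force at its end, in the units of the state.
- manip.sense(): the state, without advancing time (a new reading comes with each control period).
- manip.snapshot(name): name is "scene" or "top" or "wrist"; returns the picture (420x560x3 uint8, red, green, blue); there is no depth.
- manip.get_calibration(name): a dict with "K" (3x3 intrinsics, pixels), "rvec" (rotation vector, rad) and "tvec" (3), from world to camera coordinates, as OpenCV has them. Camera axes: x right, y down, z forward; pixel columns grow to the right and rows downward; lengths in m; the calibration is good to about 2 mm. A picture is of the moment at which its call begins: read the wrist's pose just before it. get_calibration takes no time and is no camera call; for the wrist camera it gives the pose at the moment of the call.
- manip.sign_off(): hands the job in; it is judged then, once.
The state is a dict: "t": time; "q": joint angles; "qd": joint speeds; "tau": joint torques, N m; "tcp_pos": TCP position; "tool_rot": TCP orientation; "force": force on the tool from outside, world axes, zero at the start; "ft_torque": the same for the moment, N m; "finger_gap": opening from 0.0 (shut) to 1.0 (fully open); "gripper_force": force on a finger pad.
Only numpy, scipy, OpenCV 4.12 (cv2) and the standard library are available. Lean on these libraries where they do the work, as an engineer would, in place of code of your own. Each camera call takes 0.05 s, during which the arm holds its last target. There are 200 camera calls.

## Working session

There is one attempt and no reset: what is moved stays moved. The work goes in short steps, Python scripts to look and compute and a shell command to move; the robot and the scene stay as the last step left them, time stands still between calls to the robot, and variables do not carry over. Pictures are saved under pics/ and viewed, at most 13 in all, crops included, and the job is handed in when it is done.

```bash
mkdir -p pics; ls
python3 - <<'E'
from station import manip
import cv2
for n in ("scene","top"):
    cv2.imwrite(f"pics/{n}0.png",cv2.cvtColor(manip.snapshot(n),cv2.COLOR_RGB2BGR)); c=manip.get_calibration(n); print(c)
print(manip.sense())
E
```

```text
pics
{'K': array([[518.14794739,   0.        , 277.84410354],
       [  0.        , 518.14794739, 206.9829948 ],
       [  0.        ,   0.        ,   1.        ]]), 'rvec': array([ 0.8442538 ,  2.41474813, -1.20128269]), 'tvec': array([ 0.36175352, -0.10352835,  1.93725143])}
{'K': array([[412.04232324,   0.        , 284.86060201],
       [  0.        , 412.04232324, 213.58281482],
       [  0.        ,   0.        ,   1.        ]]), 'rvec': array([ 2.01270393, -2.21989673,  0.23708405]), 'tvec': array([0.03499401, 0.50119772, 1.21132638])}
{'t': 0.1, 'q': array([ 1.13449007e+00,  5.28371612e-01,  1.43377775e+00, -5.07508490e-05,
        1.18144232e+00, -1.78502289e-01]), 'qd': array([-0.00065874, -0.00185687, -0.00277904, -0.00045123,  0.00040304,
       -0.00157023]), 'tau': array([-5.88876310e-05, -4.43302703e+01, -1.78586286e+01, -2.06942218e-04,
        3.91343943e-03, -1.93155785e-06]), 'tcp_pos': array([0.15905203, 0.60374147, 0.23043134]), 'tool_rot': array([ 1.28535675e-01,  9.91704382e-01, -9.59759409e-04, -2.80071999e-04]), 'force': array([0.11860593, 0.45677348, 0.03931999]), 'ft_torque': array([-0.00129043,  0.00955774,  0.02424069]), 'gripper_force': 0.0, 'finger_gap': 0.9982544929505137}
```

View pics/top0.png

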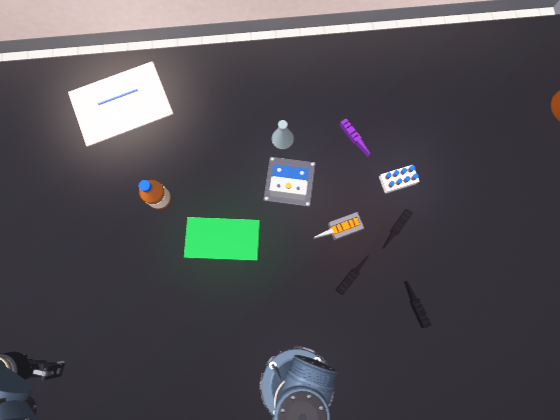

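View pics/scene0.png

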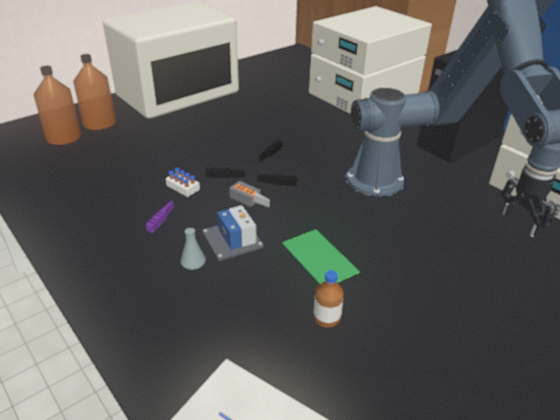

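Top view: mat at about (222,239), housing (290,182) with the blue half on the far side, cradle with the orange handle (346,226) and its blade tip at (315,237). Next I turn these into world positions.

```bash
cat > h.py <<'E'
import numpy as np, cv2
from station import manip
def shot(n,name=None):
    c=manip.get_calibration(n); im=manip.snapshot(n)
    if name: cv2.imwrite(f"pics/{name}.png",cv2.cvtColor(im,cv2.COLOR_RGB2BGR))
    return im,c
def ray(c,uv,z):
    """pixels -> world points on the plane at height z"""
    R=cv2.Rodrigues(c["rvec"])[0]; o=-R.T@c["tvec"].ravel()
    p=np.atleast_2d(uv).astype(float); d=np.c_[p,np.ones(len(p))]@np.linalg.inv(c["K"]).T@R
    return (o+d*((z-o[2])/d[:,2])[:,None])
def proj(c,P): return cv2.projectPoints(np.atleast_2d(P).astype(float),c["rvec"],c["tvec"],c["K"],None)[0][:,0]
def hsv(im,lo,hi): return cv2.inRange(cv2.cvtColor(im,cv2.COLOR_RGB2HSV),lo,hi)
def blobs(m,amin=40): return sorted([k for k in cv2.findContours(m,cv2.RETR_EXTERNAL,cv2.CHAIN_APPROX_NONE)[0] if cv2.contourArea(k)>amin],key=cv2.contourArea)[::-1]
def rect(c,k,z):
    """min-area rectangle of a contour cast on plane z: centre mm, sides mm, long-axis angle deg"""
    P=ray(c,k[:,0],z)[:,:2]*1000; (x,y),s,a=cv2.minAreaRect(P.astype(np.float32))
    if s[0]<s[1]: a+=90; s=s[::-1]
    return np.round([x,y,*s,(a+90)%180-90],1)
E
python3 - <<'E'
from h import *
im,c=shot("top")
for n,lo,hi,z in (("mat",(50,120,80),(75,255,255),.004),("orange",(8,150,150),(25,255,255),.04),("blue",(95,120,80),(120,255,255),.082)):
    for k in blobs(hsv(im,lo,hi),30): print(n,cv2.boundingRect(k),rect(c,k,z))
for n,p,z in (("plate",[[273,157],[316,162],[309,206],[265,200]],.012),("wtip",[[315,237]],.025),("cradle",[[330,217],[358,213],[364,228],[335,238]],.04),("flask",[[283,138]],.0),("bottle",[[158,203]],0),("rack",[[399,179]],.05),("camera wrist",[[0,0]],0),("blacks",[[352,275],[397,228]],.0)): print(n,(ray(c,p,z)*1000).round())
w=shot("wrist","w0")[1]; R=cv2.Rodrigues(w["rvec"])[0]; print("wcam",-R.T@w["tvec"].ravel(),R,w["K"])
E
```

```text
mat (183, 217, 77, 44) [453.1 190.4 231.9 131.1  82.1]
orange (139, 180, 23, 23) [615.9 395.2  68.1  62.6 -47.3]
orange (331, 218, 28, 17) [ 449.6 -194.3   87.5   24.6  -75. ]
orange (552, 92, 8, 17) [ 801.  -941.5   57.9   23.   -13.5]
blue (272, 164, 37, 16) [624.4 -41.7 109.5  37.4  76.7]
blue (138, 180, 13, 12) [624.  402.8  36.9  34.6  84.5]
plate [[ 702.    5.   12.]
 [ 672. -133.   12.]
 [ 528.  -94.   12.]
 [ 561.   43.   12.]]
wtip [[ 425. -100.   25.]]
cradle [[ 480. -152.   40.]
 [ 485. -240.   40.]
 [ 436. -252.   40.]
 [ 414. -160.   40.]]
flask [[769. -35.   0.]]
bottle [[587. 386.   0.]]
rack [[ 578. -381.   50.]]
camera wrist [[1389.  921.    0.]]
blacks [[ 299. -204.    0.]
 [ 432. -366.    0.]]
wcam [0.08625079 0.6219164  0.37284628] [[ 0.25462276  0.96703876 -0.00181411]
 [ 0.92439988 -0.24284411  0.29412855]
 [ 0.28399316 -0.07656879 -0.95576415]] [[289.81442114   0.         280.65758332]
 [  0.         289.81442114 211.25246566]
 [  0.           0.           1.        ]]
```

```bash
python3 -m handwheel '[[40,-45,0,0,0,-4,1],[40,-45,0,0,0,-4,1],[40,-45,0,0,0,-4,1],[40,-45,0,0,0,-4,1],[40,-45,0,0,0,-4,1],[10,-50,0,0,0,-4,1],[10,-50,0,0,0,-4,1],[10,-50,0,0,0,-4,1],[10,-50,0,0,0,-4,1],[10,-50,0,0,0,-4,1]]' 40
python3 -m handwheel '[[4,-45,-8,0,0,-4,1],[4,-45,-8,0,0,-4,1],[4,-45,-8,0,0,-4,1],[4,-45,-8,0,0,-4,1],[4,-45,-8,0,0,-4,1],[4,-43,-8,0,0,0,1],[0,0,0,0,0,0,1],[0,0,0,0,0,0,1],[0,0,0,0,0,0,1],[0,0,0,0,0,0,1]]'
python3 - <<'E'
from h import *
im,c=shot("wrist","w1"); s=manip.sense(); print(s["tcp_pos"],s["tool_rot"],s["q"])
for n,lo,hi,z in (("orange",(8,150,120),(25,255,255),.04),):
    for k in blobs(hsv(im,lo,hi),100): print(n,cv2.boundingRect(k),rect(c,k,z))
E
```

```text
t: 1.45
tcp_pos: [0.4095, 0.1278, 0.2314]
tool_rot: [0.461, 0.887, 0.0, 0.0]
force: [0.2, 0.1, 0.1]
finger_gap: 1.0
gripper_force: 0.0
t: 2.7
tcp_pos: [0.4332, -0.1376, 0.1836]
tool_rot: [0.606, 0.795, 0.0, 0.0]
force: [-0.1, -0.9, 0.6]
finger_gap: 1.0
gripper_force: 0.0
[ 0.43329493 -0.13778365  0.18353276] [6.06563109e-01 7.95035335e-01 2.52587933e-05 9.71848742e-05] [-5.54523337e-01  3.76907236e-01  1.89870750e+00  4.12482693e-05
  8.65779565e-01 -8.21885415e-01]
orange (273, 210, 23, 78) [ 451.8 -192.8   90.4   23.9  -75.9]
```

View pics/w1.png

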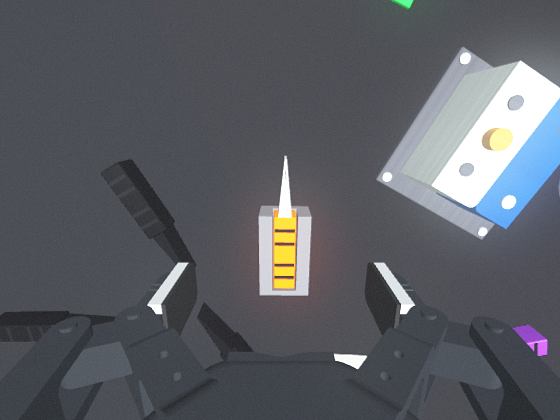

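The wrist view shows the wedge in the cradle, its handle at (284,250) and blade tip at (286,157). Grasp pose is confirmed. Before gripping, I check the last-joint range for both mouths, and whether leaning the gripper helps.

Run:
```python
import numpy as np
from scipy.spatial.transform import Rotation as Ro
from h import *
s=manip.sense(); q=s["q"]
f=lambda q:Ro.from_euler('ZYZYZ',[q[0],q[1]+q[2],q[3],q[4],q[5]+np.pi/2])
print((f(q).inv()*Ro.from_quat(s["tool_rot"])).magnitude())
r=np.radians
for opt in (0,180):
  for t in (-20,-10,0,10,20):       # + : gripper top leans to the handle end
    o=[]
    for nm,pos,wd in (("L",(637,93),-103.3),("R",(575,-168),76.7),("Roff",(560,-215),76.7)):
      w=np.array([np.cos(r(wd)),np.sin(r(wd)),0]); 
      z=np.array([0,0,-1])*np.cos(r(t))+w*np.sin(r(t)); 
      x=np.cross(np.cross(z,w),z); x/=np.linalg.norm(x); x=x if opt==0 else -x
      R=Ro.from_matrix(np.c_[x,np.cross(z,x),z])
      p=np.array(pos)-w[:2]*250*np.sin(r(t)); q1=np.arctan2(p[1],p[0])-np.arcsin(111/np.hypot(*p))
      for th in (115,128):
        e=(Ro.from_euler('ZY',[q1,r(th)]).inv()*R).as_euler('ZYZ',degrees=True); e[2]-=90; e[2]=(e[2]+180)%360-180
        o.append(f"{nm}{th}:{e.round()}")
    print(opt,t,*o)
```

```text
Traceback (most recent call last):
  File "scipy/spatial/transform/_rotation.pyx", line 1413, in scipy.spatial.transform._rotation.Rotation.from_euler
ValueError: Expected axis specification to be a non-empty string of upto 3 characters, got ZYZYZ
```

```bash
cat > ik.py <<'E'
import numpy as np
from scipy.spatial.transform import Rotation as Ro
from h import *
s=manip.sense(); q=s["q"]
f=lambda q:Ro.from_euler('ZY',[q[0],q[1]+q[2]])*Ro.from_euler('ZYZ',[q[3],q[4],q[5]+np.pi/2])
print((f(q).inv()*Ro.from_quat(s["tool_rot"])).magnitude())
r=np.radians
for opt in (0,180):
  for t in (-20,-10,0,10,20):       # + : gripper top leans to the handle end
    o=[]
    for nm,pos,wd in (("L",(637,93),-103.3),("R",(575,-168),76.7),("Roff",(560,-215),76.7)):
      w=np.array([np.cos(r(wd)),np.sin(r(wd)),0]); 
      z=np.array([0,0,-1])*np.cos(r(t))+w*np.sin(r(t)); 
      x=np.cross(np.cross(z,w),z); x/=np.linalg.norm(x); x=x if opt==0 else -x
      R=Ro.from_matrix(np.c_[x,np.cross(z,x),z])
      p=np.array(pos)-w[:2]*250*np.sin(r(t)); q1=np.arctan2(p[1],p[0])-np.arcsin(111/np.hypot(*p))
      for th in (115,128):
        e=(Ro.from_euler('ZY',[q1,r(th)]).inv()*R).as_euler('ZYZ',degrees=True); e[2]-=90; e[2]=(e[2]+180)%360-180
        o.append(f"{nm}{th}:{e.round()}")
    print(opt,t,*o)
E
python3 ik.py
```

```text
4.3577095671918533e-16
0 -20 L115:[ 22.  65. 174.] L128:[ 25.  53. 168.] R115:[-22.  65.   4.] R128:[-25.  53.  10.] Roff115:[-22.  63.  -0.] Roff128:[-26.  51.   6.]
0 -10 L115:[  11.   64. -177.] L128:[ 13.  51. 180.] R115:[-11.  64.  -5.] R128:[-13.  51.  -2.] Roff115:[-11.  63. -10.] Roff128:[-13.  50.  -6.]
0 0 L115:[   0.   65. -168.] L128:[   0.   52. -168.] R115:[  0.  65. -14.] R128:[  0.  52. -14.] Roff115:[ -0.  65. -18.] Roff128:[ -0.  52. -18.]
0 10 L115:[ -10.   68. -160.] L128:[ -12.   55. -158.] R115:[ 10.  68. -22.] R128:[ 12.  56. -25.] Roff115:[ 10.  69. -26.] Roff128:[ 11.  56. -29.]
0 20 L115:[ -20.   73. -154.] L128:[ -22.   61. -149.] R115:[ 19.  74. -28.] R128:[ 21.  61. -33.] Roff115:[ 19.  75. -32.] Roff128:[ 20.  63. -37.]
180 -20 L115:[22. 65. -6.] L128:[ 25.  53. -12.] R115:[ -22.   65. -176.] R128:[ -25.   53. -170.] Roff115:[-22.  63. 180.] Roff128:[ -26.   51. -174.]
180 -10 L115:[11. 64.  3.] L128:[13. 51. -0.] R115:[-11.  64. 175.] R128:[-13.  51. 178.] Roff115:[-11.  63. 170.] Roff128:[-13.  50. 174.]
180 0 L115:[ 0. 65. 12.] L128:[ 0. 52. 12.] R115:[  0.  65. 166.] R128:[  0.  52. 166.] Roff115:[  0.  65. 162.] Roff128:[  0.  52. 162.]
180 10 L115:[-10.  68.  20.] L128:[-12.  55.  22.] R115:[ 10.  68. 158.] R128:[ 12.  56. 155.] Roff115:[ 10.  69. 154.] Roff128:[ 11.  56. 151.]
180 20 L115:[-20.  73.  26.] L128:[-22.  61.  31.] R115:[ 19.  74. 152.] R128:[ 21.  61. 147.] Roff115:[ 19.  75. 148.] Roff128:[ 20.  63. 143.]
```

```bash
python3 -m handwheel '[[2,4,-30,0,0,0,1],[0,0,-40,0,0,0,1],[0,0,-40,0,0,0,1],[0,0,-34,0,0,0,1],[0,0,-20,0,0,0,1],[0,0,-10,0,0,0,1],[0,0,0,0,0,0,0.1],[0,0,0,0,0,0,0.1],[0,0,0,0,0,0,0.05],[0,0,0,0,0,0,0]]' 40
python3 -c "
from h import *
shot('wrist','w2')"
```

```text
t: 4.0
tcp_pos: [0.4357, -0.1349, 0.0099]
tool_rot: [0.607, 0.795, 0.0, 0.001]
force: [0.2, 0.4, 0.2]
finger_gap: 0.146
gripper_force: 0.3
```

View pics/w2.png

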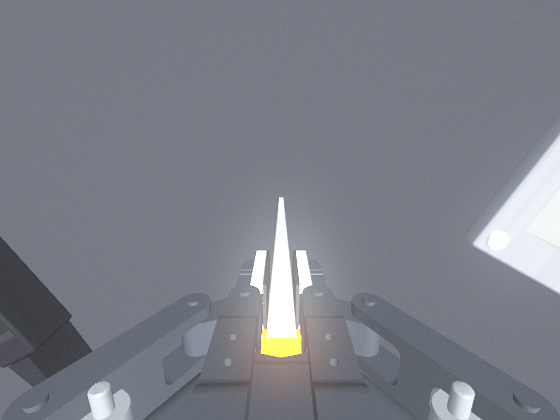

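```bash
python3 -m handwheel '[[0,0,0,0,0,0,0],[0,0,0,0,0,0,0],[0,0,5,0,0,0,0],[0,0,15,0,0,0,0],[0,0,30,0,0,0,0],[0,0,30,0,0,0,0],[0,20,20,0,0,0,0],[1,40,0,0,0,-3,0],[2,45,0,0,0,-4,0],[3,45,0,0,0,-4,0]]' 60
python3 -c "
from h import *
shot('wrist','w3')"
```

```text
t: 5.3
tcp_pos: [0.4407, 0.0166, 0.1101]
tool_rot: [0.682, 0.732, -0.0, -0.0]
force: [0.6, 0.6, -2.8]
finger_gap: 0.117
gripper_force: 58.7
```

View pics/w3.png

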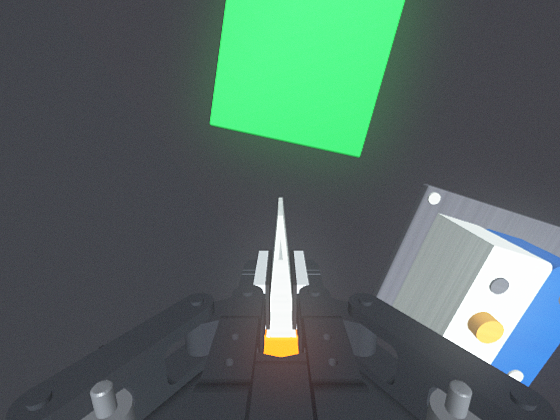

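```bash
python3 -m handwheel '[[3,40,0,0,0,-3,0],[3,45,0,0,0,-3,0],[3,45,-10,0,0,-3,0],[3,40,-20,0,0,-3,0],[3,25,-25,0,0,0,0],[1,7,-25,0,0,0,0],[0,0,-15,0,0,0,0],[0,0,-7,0,0,0,0],[0,0,-3,0,0,0,0],[0,0,0,0,0,0,0]]' 60
```

```text
t: 6.6
tcp_pos: [0.4577, 0.2169, 0.0049]
tool_rot: [0.754, 0.657, 0.0, 0.0]
force: [-0.3, 0.3, -1.8]
finger_gap: 0.114
gripper_force: 58.9
```

```bash
python3 -m handwheel '[[0,0,-1,0,0,0,0],[0,0,0,0,0,0,0.5],[0,0,0,0,0,0,0.7],[0,0,0,0,0,0,0.7],[0,0,20,0,0,0,0.7],[0,-10,40,0,0,0,0.7],[-2,-24,50,5,-0.7,0,0.7],[-3,-24,30,5,-0.7,0,0.7],[-3,0,0,5,-0.7,0,0.7],[0,0,0,0,0,0,0.7]]' 60
python3 - <<'E'
from h import *
im,c=shot("wrist","w4"); s=manip.sense(); print(s["tcp_pos"],s["tool_rot"],s["q"])
for k in blobs(hsv(im,(8,150,120),(25,255,255)),100): print(cv2.boundingRect(k),rect(c,k,.034))
im,c=shot("top")
for k in blobs(hsv(im,(8,150,150),(25,255,255)),30): print(cv2.boundingRect(k),rect(c,k,.034))
E
```

```text
t: 7.85
tcp_pos: [0.4489, 0.1581, 0.1434]
tool_rot: [0.748, 0.65, 0.099, -0.086]
force: [-0.0, -0.4, -0.4]
finger_gap: 0.697
gripper_force: 0.0
[0.44903176 0.15869376 0.14318347] [ 0.74756648  0.6511093   0.09887058 -0.08617224] [-0.06598739  0.46200361  1.9663648   0.39752659  0.73418934 -0.22790855]
(269, 199, 26, 90) [448.9 152.6  82.6  23.   82.1]
(139, 180, 23, 23) [617.7 397.   68.4  62.9 -47.3]
(552, 92, 8, 17) [ 803.7 -946.2   58.2   23.   -13.5]
```

View pics/w4.png

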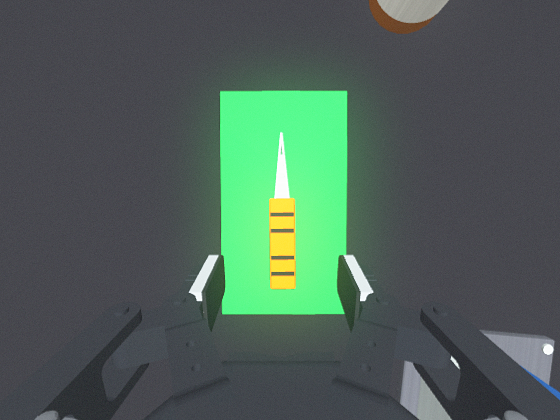

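The wedge lies on the mat, handle at (282,244), blade tip at (281,133). Now I grip the handle.

```bash
python3 -m handwheel '[[0,-3,-25,0,0,0,0.7],[0,0,-35,0,0,0,0.7],[0,0,-35,0,0,0,0.7],[0,0,-25,0,0,0,0.6],[0,0,-10,0,0,0,0.5],[0,0,-4,0,0,0,0.4],[0,0,0,0,0,0,0],[0,0,0,0,0,0,0],[0,0,0,0,0,0,0],[0,0,0,0,0,0,0]]' 100
```

```text
t: 9.2
tcp_pos: [0.4495, 0.1563, 0.0096]
tool_rot: [0.747, 0.652, 0.1, -0.086]
force: [0.6, -0.1, -1.7]
finger_gap: 0.259
gripper_force: 97.9
```

```bash
python3 -m handwheel '[[0,0,8,0,0,0,0],[0,0,32,0,0,0,0],[0,0,40,0,0,0,0],[10,-30,40,0,0,0,0],[18,-55,0,0,0,-1.3,0],[18,-55,0,0,0,-1.3,0],[18,-55,0,0,0,-1.3,0],[18,-55,0,0,0,-1.4,0],[18,-55,0,0,0,0,0],[14,-45,0,0,0,0,0]]' 100
python3 -m handwheel '[[0,-20,0,0,0,0,0],[0,-3,0,0,0,0,0],[0,0,0,0,0,0,0],[0,0,0,0,0,0,0],[0,0,0,0,0,0,0],[0,0,0,0,0,0,0],[0,0,0,0,0,0,0],[0,0,0,0,0,0,0],[0,0,0,0,0,0,0],[0,0,0,0,0,0,0]]'
python3 - <<'E'
from h import *
im,c=shot("wrist","w5"); s=manip.sense(); print(s["tcp_pos"],s["tool_rot"],s["q"])
R=cv2.Rodrigues(c["rvec"])[0]; print(-R.T@c["tvec"].ravel())
for k in blobs(hsv(im,(95,120,60),(125,255,255)),200): print(cv2.boundingRect(k),rect(c,k,.082))
H=np.array([605.9,-37.3]);a=np.radians(-13.3);X=np.array([np.cos(a),np.sin(a)]);Y=np.array([-X[1],X[0]])
for p in ((0,55),(0,-55),(38,-55),(38,55),(-45,-55),(-45,55)): print(p,proj(c,np.r_[(H+p[0]*X+p[1]*Y)/1e3,.082]).round(1))
E
```

```text
t: 10.45
tcp_pos: [0.5633, -0.1962, 0.1297]
tool_rot: [0.777, 0.616, 0.103, -0.081]
force: [0.8, -0.1, -2.1]
finger_gap: 0.26
gripper_force: 98.6
t: 11.7
tcp_pos: [0.5633, -0.2167, 0.1293]
tool_rot: [0.776, 0.617, 0.103, -0.082]
force: [0.2, -0.1, -2.9]
finger_gap: 0.255
gripper_force: 98.5
[ 0.56328519 -0.21673796  0.12929428] [ 0.77618746  0.61657375  0.10347378 -0.08162735] [-0.67210977  0.65900373  1.54349302  0.27279473  1.07004286 -0.59120544]
[ 0.57077657 -0.18370238  0.28622101]
(286, 0, 55, 101) [616.3 -87.1  67.9  37.2  77. ]
(0, 55) [[ 282.3 -101.2]]
(0, -55) [[281.6  63.3]]
(38, -55) [[336.4  63.6]]
(38, 55) [[ 338.2 -100.9]]
(-45, -55) [[216.7  63. ]]
(-45, 55) [[ 216.1 -101.6]]
```

View pics/w5.png

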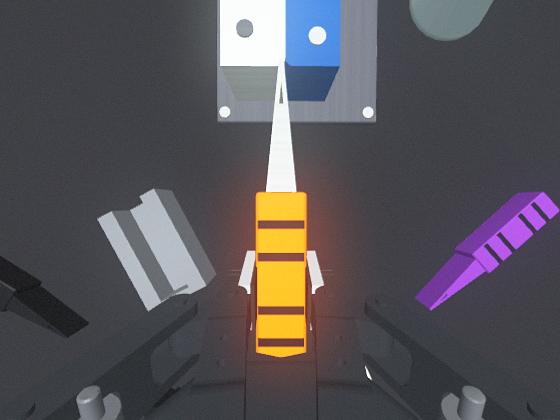

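```bash
python3 -m handwheel '[[1,0,-20,0,0,0,0],[1,0,-30,0,0,0,0],[0,0,-20,0,0,0,0],[0,0,-9,0,0,0,0],[2,10,0,0,0,0,0],[0,0,0,0,0,0,0],[0,0,0,0,0,0,0],[0,0,0,0,0,0,0],[0,0,0,0,0,0,0],[0,0,0,0,0,0,0]]' 100
cat >> h.py <<'E'
from scipy.spatial.transform import Rotation as Ro
def hsdir(): 
    R=Ro.from_quat(manip.sense()["tool_rot"]).as_matrix(); w=np.cross(R[:,1],[0,0,1]); w/=np.linalg.norm(w); return w*np.sign(w@R[:,0])
E
python3 - <<'E'
from h import *
im,c=shot("wrist","w6"); s=manip.sense(); w=hsdir(); print(s["tcp_pos"],"heading",np.degrees(np.arctan2(w[1],w[0])),"level",Ro.from_quat(s["tool_rot"]).as_matrix()[:,1])
cv2.imwrite("pics/w6c.png",cv2.resize(cv2.cvtColor(im[0:210,150:430],cv2.COLOR_RGB2BGR),None,fx=2.8,fy=2.8,interpolation=cv2.INTER_CUBIC))
E
```

```text
t: 13.0
tcp_pos: [0.5673, -0.2068, 0.0505]
tool_rot: [0.776, 0.617, 0.104, -0.081]
force: [0.6, 0.2, -2.7]
finger_gap: 0.258
gripper_force: 98.5
[ 0.5673105  -0.20681194  0.05037595] heading 76.91335722212808 level [ 0.97402825 -0.22642412  0.00104558]
```

View pics/w6c.png

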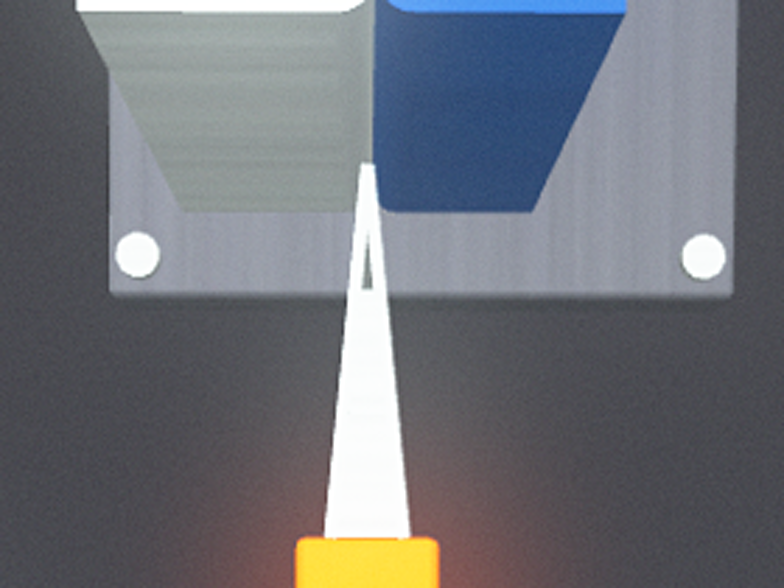

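Run:
```python
from h import *
c=manip.get_calibration("wrist")
f=lambda u,v,z: ray(c,[[150+u/2.8,v/2.8]],z)[0,:2]*1000
w=hsdir()[:2]; n=np.array([w[1],-w[0]])
tip=f(367,163,.075); A=f(77,12,.082); B=f(627,12,.082); S=f(375.3,12,.082); C1=f(327,537,.075);C2=f(410,537,.075)
print("tip",tip,"seam end",S,"width",np.linalg.norm(B-A),"edge ang",np.degrees(np.arctan2(*(B-A)[::-1])),"blade len",(tip-(C1+C2)/2)@w,np.linalg.norm(C2-C1),"wedge head",np.degrees(np.arctan2(*(tip-(C1+C2)/2)[::-1])))
print("lateral (to +xh)",(S-tip)@n,"ahead",(S-tip)@w, "tip from tcp",(tip-manip.sense()["tcp_pos"][:2]*1000)@w,"n",n,"w",w)
```

```text
tip [ 589.6244208  -111.34412535] seam end [595.11711989 -93.12755358] width 82.94366374687608 edge ang -13.018136749396236 blade len 59.826783415899484 13.510764220109989 wedge head 77.16983379855111
lateral (to +xh) 1.2253735634519134 ahead 18.987145390339418 tip from tcp 98.04081466164457 n [ 0.97402878 -0.22642424] w [0.22642424 0.97402878]
```

```bash
python3 -m handwheel '[[1.2,-0.3,0,0,0,0,0],[2,9,0,0,0,0,0],[2,9,0,0,0,0,0],[0.2,1,0,0,0,0,0],[0.2,1,0,0,0,0,0],[0.2,1,0,0,0,0,0],[0.5,0.9,0,0,0,0,0],[0.5,0.9,0,0,0,0,0],[0.5,0.9,0,0,0,0,0],[0.5,0.9,0,0,0,0,0]]' 100
cat > m.py <<'E'
# measure both lip openings from the wrist view: per image row on the top faces, gap between white(Al) and blue, at z=82
from h import *
import sys
name=sys.argv[1]; side=float(sys.argv[2]); H=np.array([607.6,-39.5]);X=np.array([.9743,-.2254]);Y=np.array([.2254,.9743])
im,c=shot("wrist",name); blue=hsv(im,(95,120,140),(125,255,255))>0
for y in side*np.array([46,42,38,30,20,10]):
    o=[]
    for dx in np.arange(-4,20,.1):
        P=np.r_[(H+dx*X+y*Y)/1e3,.082]; u,v=proj(c,P)[0]
        if 1<=u<558 and 1<=v<418: o.append((dx,*[int(t) for t in cv2.getRectSubPix(im,(1,1),(float(u),float(v)))[0,0]]))
    if not o: continue
    o=np.array(o); R=o[:,1]
    al=o[:,0][(R>150)]; bl=o[:,0][(o[:,3]>140)&(R<130)&(o[:,3]-R>60)]
    print(y,"al end",al.max() if len(al) else None,"blue from",bl.min() if len(bl) else None)
s=manip.sense(); print(s["tcp_pos"],"force",s["force"],"fwd",(s["force"][:2]@Y),"lat",s["force"][:2]@X)
E
python3 m.py w7 -1
```

```text
t: 14.3
tcp_pos: [0.5744, -0.1852, 0.0504]
tool_rot: [0.776, 0.618, 0.102, -0.08]
force: [-5.7, -9.5, 0.3]
finger_gap: 0.261
gripper_force: 99.1
-46.0 al end -0.09999999999999654 blue from 0.20000000000000373
-42.0 al end -0.09999999999999654 blue from 0.20000000000000373
-38.0 al end 19.90000000000002 blue from 0.20000000000000373
[ 0.57443976 -0.18513964  0.05041137] force [-4.95326764 -9.0580652   0.11592942] fwd -9.941739451370436 lat -2.7842807682456687
```

```bash
python3 -m handwheel '[[0.4,0.9,0,0,0,0,0],[0.4,0.9,0,0,0,0,0],[0.4,0.9,0,0,0,0,0],[0.4,0.9,0,0,0,0,0],[0.3,1,0,0,0,0,0],[0,0,0,0,0,0,0],[0,0,0,0,0,0,0]'',[0,0,0,0,0,0,0],[0,0,0,0,0,0,0],[0,0,0,0,0,0,0]]' 100
python3 m.py w8 -1
```

```text
t: 15.6
tcp_pos: [0.5765, -0.1795, 0.0501]
tool_rot: [0.776, 0.617, 0.102, -0.081]
force: [-2.9, -4.9, -1.8]
finger_gap: 0.263
gripper_force: 98.7
-46.0 al end 0.20000000000000373 blue from 2.0000000000000053
-42.0 al end 0.20000000000000373 blue from 1.9000000000000057
-38.0 al end 0.20000000000000373 blue from 1.8000000000000052
-30.0 al end 19.90000000000002 blue from 1.600000000000005
[ 0.57656304 -0.17946561  0.05010168] force [-2.98320505 -4.65166968 -2.06584769] fwd -5.204536189860329 lat -1.8580503342192367
```

```bash
python3 -m handwheel '[[0.3,1,0,0,0,0,0],[0.3,1,0,0,0,0,0],[0.3,1,0,0,0,0,0],[0.3,1,0,0,0,0,0],[0.3,1,0,0,0,0,0],[0.3,1,0,0,0,0,0],[0,0,0,0,0,0,0],[0,0,0,0,0,0,0],[0,0,0,0,0,0,0],[0,0,0,0,0,0,0]]' 100
python3 m.py w9 -1
```

```text
t: 16.9
tcp_pos: [0.5785, -0.1735, 0.0501]
tool_rot: [0.776, 0.617, 0.103, -0.081]
force: [-2.0, -5.0, -2.1]
finger_gap: 0.261
gripper_force: 98.6
-46.0 al end 3.000000000000006 blue from 3.300000000000006
-42.0 al end 0.1000000000000032 blue from 3.000000000000006
-38.0 al end 0.1000000000000032 blue from 2.9000000000000057
-30.0 al end 0.20000000000000373 blue from 2.600000000000006
-20.0 al end 0.20000000000000373 blue from 2.300000000000006
[ 0.57853509 -0.17352041  0.05017018] force [-2.19272588 -4.81097039 -2.50010523] fwd -5.181568860818373 lat -1.0519801037876582
```

```bash
python3 -m handwheel '[[-1.6,-4.8,0,0,0,0,0],[-1.6,-4.8,0,0,0,0,0],[-2.5,-10.7,0,0,0,0,0],[-2.5,-10.7,0,0,0,0,0],[-2.5,-10.7,0,0,0,0,0],[0,0,20,0,0,0,0],[0,0,35,0,0,0,0],[0,0,35,0,0,0,0],[4.5,19.6,0,0,0,10,0],[4.5,19.6,0,0,0,10,0]]' 100
python3 -m handwheel '[[4.5,19.6,0,0,0,10,0],[4.5,19.6,0,0,0,10,0],[4.5,19.6,0,0,0,10,0],[4.5,19.6,0,0,0,10,0],[4.5,19.6,0,0,0,10,0],[4.5,19.6,0,0,0,10,0],[4.5,19.6,0,0,0,10,0],[4.5,19.6,0,0,0,10,0],[4.5,19.6,0,0,0,10,0],[4.5,19.6,0,0,0,10,0]]' 100
python3 -c "
from h import *
s=manip.sense();w=hsdir();print(s['q'],s['tcp_pos'],np.degrees(np.arctan2(w[1],w[0])),s['force'])"
```

```text
t: 18.2
tcp_pos: [0.5775, -0.1742, 0.1427]
tool_rot: [0.656, 0.744, 0.088, -0.097]
force: [-0.3, 0.3, -2.2]
finger_gap: 0.263
gripper_force: 98.4
t: 19.45
tcp_pos: [0.6224, 0.023, 0.1418]
tool_rot: [-0.148, 0.98, -0.019, -0.13]
force: [0.5, -0.3, -2.4]
finger_gap: 0.264
gripper_force: 98.4
[-0.09452498  0.73464707  1.31664911 -0.10203204  1.33528775 -1.92996945] [0.62243325 0.02296842 0.14179349] -162.77942068508716 [ 0.45018114 -0.31112548 -2.42792703]
```

```bash
python3 -m handwheel '[[4.5,19.2,0,0,0,10,0],[4.5,19.2,0,0,0,10,0],[4.5,19.2,0,0,0,10,0],[4.5,19.2,0,0,0,10,0],[4.5,19.2,0,0,0,10,0],[4,19,0,0,0,9.8,0],[0,0,-35,0,0,0,0],[0,0,-35,0,0,0,0],[0,0,-21.6,0,0,0,0],[0,0,0,0,0,0,0]]' 100
python3 - <<'E'
from h import *
im,c=shot("wrist","w10"); s=manip.sense(); w=hsdir(); print(s["tcp_pos"],s["q"],"heading",np.degrees(np.arctan2(w[1],w[0])),"level",Ro.from_quat(s["tool_rot"]).as_matrix()[:,1])
cv2.imwrite("pics/w10c.png",cv2.resize(cv2.cvtColor(im[0:210,150:430],cv2.COLOR_RGB2BGR),None,fx=2.8,fy=2.8,interpolation=cv2.INTER_CUBIC))
E
```

```text
t: 20.7
tcp_pos: [0.6472, 0.1367, 0.0475]
tool_rot: [-0.615, 0.777, -0.08, -0.105]
force: [-0.3, -0.2, -2.1]
finger_gap: 0.26
gripper_force: 98.4
[0.64853832 0.13670818 0.04889276] [ 0.14866376  0.85527132  1.35237509 -0.28244171  1.05319955 -2.60578722] heading -103.30464819508768 level [-0.97315917  0.23012844  0.00145635]
```

View pics/w10c.png

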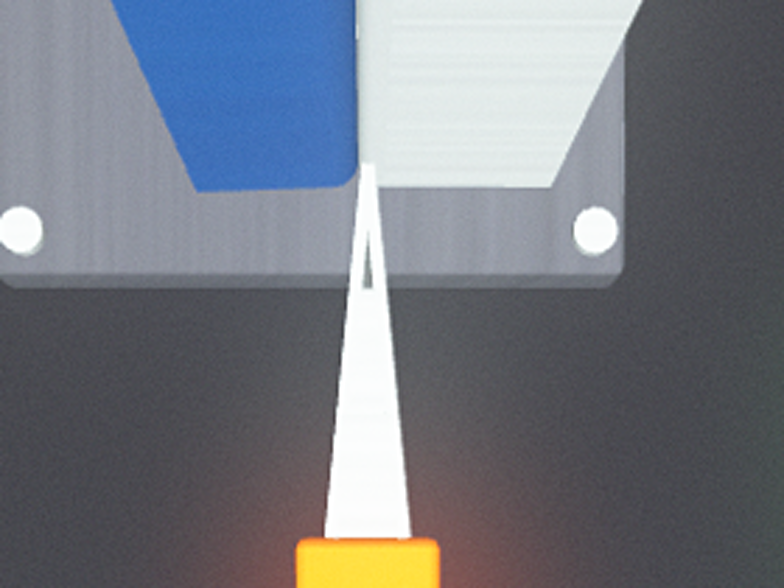

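Run:
```python
from h import *
c=manip.get_calibration("wrist")
f=lambda u,v,z: ray(c,[[150+u/2.8,v/2.8]],z)[0,:2]*1000
H=np.array([607.6,-39.5]);X=np.array([.9743,-.2254]);Y=np.array([.2254,.9743])
h=lambda p:np.round([(p-H)@X,(p-H)@Y],2)
for n,p in (("tip",f(367.5,163,.0735)),("base",f(368,537,.0735)),("Al corner bottom (-45,55)",f(551,187,.012)),("plate edge (-75,~70)",f(624,265,.012)),("blue corner (38,55)",f(196,192,.012)),("boltR",f(595,230,.014)),("boltL",f(21,230,.014)),("tcp",manip.sense()["tcp_pos"][:2]*1000)): print(n,h(p))
for p in ((0,55),(-45,55)):print(proj(c,np.r_[(H+p[0]*X+p[1]*Y)/1e3,.082]))
```

```text
tip [-0.53 80.16]
base [ -0.34 140.02]
Al corner bottom (-45,55) [-43.97  56.02]
plate edge (-75,~70) [-61.26  74.19]
blue corner (38,55) [39.48 56.84]
boltR [-53.81  66.83]
boltL [79.93 66.3 ]
tcp [1.7000e-01 1.8091e+02]
[[279.78978709 -13.27681728]]
[[387.76079258 -13.67650482]]
```

```bash
python3 -m handwheel '[[0.9,-0.2,1.5,0,0,0.3,0],[-1.8,-7.8,0,0,0,0,0],[-1.8,-7.8,0,0,0,0,0],[-1.8,-7.8,0,0,0,0,0],[-0.2,-1,0,0,0,0,0],[-0.2,-1,0,0,0,0,0],[-0.2,-1,0,0,0,0,0],[0.1,-1,0,0,0,0,0],[0.1,-1,0,0,0,0,0],[0.1,-1,0,0,0,0,0]]' 100
sed -i 's/"fwd",(s\["force"\]\[:2\]@Y)/"tcp_h",((s["tcp_pos"][:2]*1e3-H)@X).round(1),((s["tcp_pos"][:2]*1e3-H)@Y).round(1),"Fy",(s["force"][:2]@Y)/' m.py
python3 m.py w11 1
python3 - <<'E'
import cv2
im=cv2.imread("pics/w11.png"); cv2.imwrite("pics/w11c.png",cv2.resize(im[0:150,180:380],None,fx=4,fy=4,interpolation=cv2.INTER_CUBIC))
E
```

```text
t: 22.0
tcp_pos: [0.6431, 0.1096, 0.0499]
tool_rot: [-0.617, 0.776, -0.08, -0.102]
force: [-2.1, 9.2, -0.3]
finger_gap: 0.258
gripper_force: 98.9
46.0 al end 0.30000000000000426 blue from 0.5000000000000036
42.0 al end 0.4000000000000039 blue from 0.7000000000000046
38.0 al end 19.90000000000002 blue from 0.6000000000000041
[0.64313383 0.10954578 0.04995615] force [-2.21475836  8.60590146 -0.08387461] tcp_h 1.0 153.2 Fy 7.885523263478279 lat -4.097609257736908
```

View pics/w11c.png

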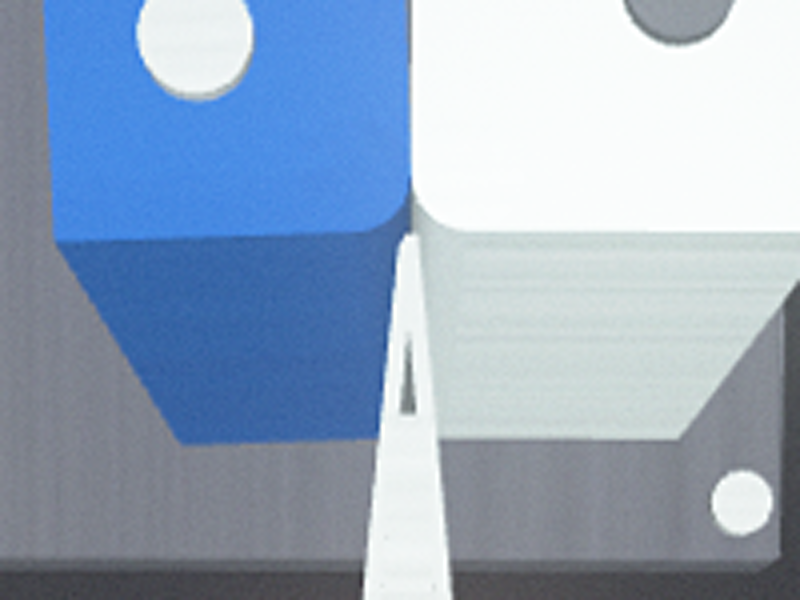

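```bash
python3 -m handwheel '[[0,-1,0,0,0,0,0],[0,-1,0,0,0,0,0],[0,-1,0,0,0,0,0],[-0.1,-1,0,0,0,0,0],[-0.1,-1,0,0,0,0,0],[-0.1,-1,0,0,0,0,0],[-0.1,-1,0,0,0,0,0],[-0.1,-1,0,0,0,0,0],[-0.1,-1,0,0,0,0,0],[-0.1,-1,0,0,0,0,0]]' 100
python3 m.py w12 1
```

```text
t: 23.3
tcp_pos: [0.6421, 0.0988, 0.0497]
tool_rot: [-0.617, 0.776, -0.08, -0.103]
force: [-1.4, 4.8, -1.7]
finger_gap: 0.261
gripper_force: 98.8
46.0 al end 3.2000000000000064 blue from 3.500000000000007
42.0 al end 0.5000000000000036 blue from 3.4000000000000066
38.0 al end 0.5000000000000036 blue from 3.4000000000000066
30.0 al end 0.5000000000000036 blue from 3.4000000000000066
[0.64209203 0.09863306 0.04970768] force [-2.02858866  4.67467881 -1.27460133] tcp_h 2.5 142.4 Fy 4.097295683692927 lat -3.030126536208595
```

```bash
python3 -m handwheel '[[-0.2,-1.2,0,0,0,0,0],[-0.2,-1.2,0,0,0,0,0],[-0.1,-1.2,0,0,0,0,0],[-0.2,-1.2,0,0,0,0,0],[-0.1,-1.2,0,0,0,0,0],[-0.2,-1.2,0,0,0,0,0],[-0.1,-1.2,0,0,0,0,0],[-0.2,-1.2,0,0,0,0,0],[-0.1,-1.2,0,0,0,0,0],[-0.2,-1.2,0,0,0,0,0]]' 100
python3 m.py w13 1
```

```text
t: 24.6
tcp_pos: [0.6405, 0.0868, 0.0497]
tool_rot: [-0.617, 0.776, -0.08, -0.103]
force: [-1.9, 6.6, -2.5]
finger_gap: 0.26
gripper_force: 98.7
46.0 al end 5.300000000000008 blue from 5.700000000000008
42.0 al end 4.9000000000000075 blue from 5.700000000000008
38.0 al end 4.500000000000007 blue from 5.6000000000000085
30.0 al end 0.30000000000000426 blue from 5.400000000000009
20.0 al end 0.20000000000000373 blue from 5.200000000000008
10.0 al end 4.000000000000007 blue from 4.9000000000000075
[0.640441   0.08655107 0.04968808] force [-1.32182825  4.6313743  -3.77703852] tcp_h 3.6 130.2 Fy 4.214407891967213 lat -2.3317690267676534
```

```bash
python3 -m handwheel '[[-0.1,-1,0,0,0,0,0],[-0.1,-1,0,0,0,0,0],[-0.1,-1,0,0,0,0,0],[-0.1,-1,0,0,0,0,0],[0,0,0,0,0,0,0],[0,0,0,0,0,0,0],[0,0,0,0,0,0,0],[0,0,0,0,0,0,0],[0,0,0,0,0,0,0],[0,0,0,0,0,0,0]]' 100
python3 m.py w14 1
```

```text
t: 25.9
tcp_pos: [0.6399, 0.0825, 0.0497]
tool_rot: [-0.617, 0.776, -0.08, -0.104]
force: [-1.5, 4.8, -2.4]
finger_gap: 0.259
gripper_force: 98.7
46.0 al end 6.20000000000001 blue from 6.500000000000009
42.0 al end 5.800000000000008 blue from 6.500000000000009
38.0 al end 5.400000000000009 blue from 6.30000000000001
30.0 al end 4.6000000000000085 blue from 6.1000000000000085
20.0 al end 0.30000000000000426 blue from 5.800000000000008
10.0 al end 0.20000000000000373 blue from 5.400000000000009
[0.63989749 0.08250955 0.04962304] force [-1.79123473  5.56422408 -1.80113692] tcp_h 4.0 126.2 Fy 5.017479208629828 lat -2.9993761033208526
```

```bash
python3 -m handwheel '[[0.6,5,0,0,0,0,0],[0.6,5,0,0,0,0,0],[0.6,5,0,0,0,0,0],[0.6,5,0,0,0,0,0],[0.6,5,0,0,0,0,0],[2.5,10.7,0,0,0,0,0],[2.5,10.7,0,0,0,0,0],[2.5,10.7,0,0,0,0,0],[0,0,30,0,0,0,0],[0,0,45,0,0,0,0]]' 100
python3 -m handwheel '[[-4.5,-19.6,15,0,0,-10,0],[-4.5,-19.6,0,0,0,-10,0],[-4.5,-19.6,0,0,0,-10,0],[-4.5,-19.6,0,0,0,-10,0],[-4.5,-19.6,0,0,0,-10,0],[-4.5,-19.6,0,0,0,-10,0],[-4.5,-19.6,0,0,0,-10,0],[-4.5,-19.6,0,0,0,-10,0],[-4.5,-19.6,0,0,0,-10,0],[-4.5,-19.6,0,0,0,-10,0]]' 100
python3 -c "
from h import *
s=manip.sense();w=hsdir();print(s['q'],s['tcp_pos'],np.degrees(np.arctan2(w[1],w[0])),s['force'])"
```

```text
t: 27.2
tcp_pos: [0.6503, 0.1389, 0.124]
tool_rot: [-0.618, 0.775, -0.081, -0.105]
force: [0.6, 0.1, -2.0]
finger_gap: 0.263
gripper_force: 98.3
t: 28.45
tcp_pos: [0.607, -0.0582, 0.1402]
tool_rot: [0.2, 0.971, 0.027, -0.129]
force: [-0.0, 0.1, -2.5]
finger_gap: 0.266
gripper_force: 98.5
[-0.29331759  0.71949619  1.35763454  0.03051574  1.32636755 -1.46955257] [ 0.60704965 -0.0582191   0.14024392] 156.74391687328833 [-0.01327308  0.07931294 -2.47452765]
```

```bash
python3 -m handwheel '[[-4.8,-19.5,0,0,0,-10,0],[-4.8,-19.5,0,0,0,-10,0],[-4.7,-19.5,0,0,0,-10,0],[-4.7,-19.5,0,0,0,-10,0],[-4.7,-19.5,0,0,0,-10,0],[-4.7,-19.5,0,0,0,-10,0],[-4.7,-19,0,0,0,-10,0],[-4.7,-19,0,0,0,-9.7,0],[0,0,-35,0,0,0,0],[0,0,-35,0,0,0,0]]' 100
python3 -m handwheel '[[0,0,-20,0,0,0,0],[0,0,0,0,0,0,0],[1.1,4.9,0,0,0,0,0],[1.1,4.9,0,0,0,0,0],[0,0,0,0,0,0,0],[0,0,0,0,0,0,0],[0,0,0,0,0,0,0],[0,0,0,0,0,0,0],[0,0,0,0,0,0,0],[0,0,0,0,0,0,0]]' 100
python3 m.py w15 -1
python3 - <<'E'
from h import *
w=hsdir();print(np.degrees(np.arctan2(w[1],w[0])))
im=cv2.imread("pics/w15.png"); cv2.imwrite("pics/w15c.png",cv2.resize(im[0:150,180:380],None,fx=4,fy=4,interpolation=cv2.INTER_CUBIC))
E
```

```text
t: 29.7
tcp_pos: [0.5694, -0.2136, 0.0702]
tool_rot: [0.774, 0.62, 0.103, -0.081]
force: [0.3, 1.2, -1.9]
finger_gap: 0.26
gripper_force: 98.6
t: 30.95
tcp_pos: [0.571, -0.203, 0.0501]
tool_rot: [0.774, 0.619, 0.103, -0.082]
force: [-0.1, 0.1, -2.5]
finger_gap: 0.262
gripper_force: 98.5
[ 0.57097847 -0.20302162  0.05014946] force [-0.30876734 -0.09235613 -2.26543078] tcp_h 1.2 -167.6 Fy -0.15957873261129232 lat -0.2800149501322841
77.31594889013415
```

View pics/w15c.png

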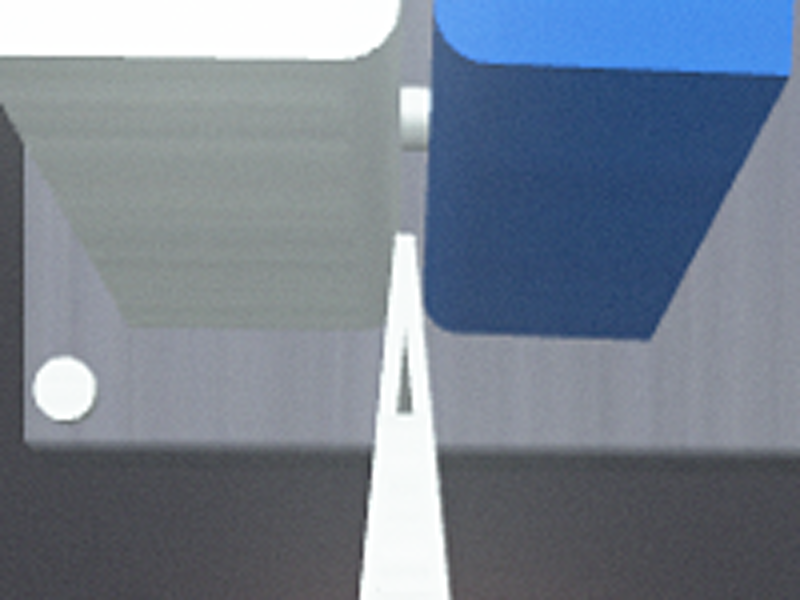

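```bash
python3 -m handwheel '[[0.6,-0.1,0,0,0,-0.3,0],[1.9,8.1,0,0,0,0,0],[1.9,8.1,0,0,0,0,0],[1.9,8.1,0,0,0,0,0],[0.3,1.2,0,0,0,0,0],[0.3,1.2,0,0,0,0,0],[0.3,1.2,0,0,0,0,0],[0.3,1.2,0,0,0,0,0],[0.4,1.1,0,0,0,0,0],[0.4,1.1,0,0,0,0,0]]' 100
python3 m.py w16 -1
```

```text
t: 32.25
tcp_pos: [0.5789, -0.1731, 0.0501]
tool_rot: [0.775, 0.618, 0.102, -0.081]
force: [-2.9, -4.9, -1.7]
finger_gap: 0.264
gripper_force: 98.7
-46.0 al end 3.300000000000006 blue from 3.6000000000000068
-42.0 al end 2.7000000000000064 blue from 3.7000000000000064
-38.0 al end 0.1000000000000032 blue from 3.9000000000000075
-30.0 al end 0.1000000000000032 blue from 4.100000000000007
-20.0 al end 0.20000000000000373 blue from 4.4000000000000075
[ 0.57888788 -0.17295536  0.05011986] force [-3.1947773  -3.57496923 -1.23740496] tcp_h 2.1 -136.5 Fy -4.203195318754826 lat -2.306873457052273
```

```bash
python3 -m handwheel '[[0.4,1.1,0,0,0,0,0],[0.4,1.2,0,0,0,0,0],[0.4,1.1,0,0,0,0,0],[0.4,1.2,0,0,0,0,0],[0.4,1.1,0,0,0,0,0],[0.4,1.2,0,0,0,0,0],[0.4,1.1,0,0,0,0,0],[0.4,1.2,0,0,0,0,0],[0.4,1.1,0,0,0,0,0],[0.4,1.2,0,0,0,0,0]]' 100
python3 m.py w17 -1
```

```text
t: 33.55
tcp_pos: [0.5827, -0.1617, 0.05]
tool_rot: [0.775, 0.618, 0.102, -0.081]
force: [-3.4, -5.2, -1.6]
finger_gap: 0.26
gripper_force: 98.7
-46.0 al end 5.300000000000008 blue from 5.900000000000009
-42.0 al end 5.000000000000007 blue from 6.000000000000009
-38.0 al end 4.800000000000008 blue from 6.000000000000009
-30.0 al end 3.552713678800501e-15 blue from 6.000000000000009
-20.0 al end 3.552713678800501e-15 blue from 6.1000000000000085
-10.0 al end 0.1000000000000032 blue from 6.20000000000001
[ 0.58277568 -0.16150945  0.04999988] force [-3.04889787 -4.55116871 -2.15372093] tcp_h 3.3 -124.5 Fy -5.121425254203942 lat -1.9447077696326933
```

```bash
python3 -m handwheel '[[0.3,1,0,0,0,0,0],[0.3,1,0,0,0,0,0],[0.3,1,0,0,0,0,0],[0,0,0,0,0,0,0],[0,0,0,0,0,0,0],[-1.6,-4.8,0,0,0,0,0],[-1.6,-4.8,0,0,0,0,0],[-1.6,-4.8,0,0,0,0,0],[-1.6,-4.8,0,0,0,0,0],[-1.6,-4.8,0,0,0,0,0]]' 100
python3 m.py w18 -1
```

```text
t: 34.85
tcp_pos: [0.5762, -0.1816, 0.0502]
tool_rot: [0.776, 0.617, 0.103, -0.082]
force: [0.0, -0.3, -1.9]
finger_gap: 0.26
gripper_force: 98.5
-46.0 al end 0.1000000000000032 blue from 6.500000000000009
-42.0 al end 0.1000000000000032 blue from 6.500000000000009
-38.0 al end 0.20000000000000373 blue from 6.500000000000009
-30.0 al end 0.20000000000000373 blue from 6.500000000000009
[ 0.57610216 -0.18236966  0.05020938] force [-0.46447339 -0.29299166 -2.23800984] tcp_h 1.5 -146.3 Fy -0.3901540741474069 lat -0.38649610526197853
```

```bash
python3 -m handwheel '[[-2.7,-11.3,0,0,0,0,0],[-2.7,-11.3,0,0,0,0,0],[-2.7,-11.3,0,0,0,0,0],[0,0,20,0,0,0,0],[0,0,35,0,0,0,0],[0,0,35,0,0,0,0],[-15,55,0,0,0,0,0],[-15,55,0,0,0,0,0],[-15,55,0,0,0,0,0],[-15,55,0,0,0,0,0]]' 100
python3 -m handwheel '[[-19.5,51,0,0,0,1.7,0],[-19.5,51,0,0,0,1.7,0],[-19.5,50,0,0,0,1.7,0],[0,0,-30,0,0,0,0],[0,0,-40,0,0,0,0],[0,0,-35,0,0,0,0],[0,0,-15,0,0,0,0],[0,0,-8,0,0,0,0],[0,0,0,0,0,0,0],[0,0,0,0,0,0,0]]' 100
```

```text
t: 36.15
tcp_pos: [0.5078, 0.0066, 0.1417]
tool_rot: [0.776, 0.617, 0.104, -0.081]
force: [1.0, -0.2, -2.1]
finger_gap: 0.257
gripper_force: 98.6
t: 37.4
tcp_pos: [0.4503, 0.1569, 0.0131]
tool_rot: [0.747, 0.651, 0.1, -0.086]
force: [0.5, 0.2, -1.8]
finger_gap: 0.263
gripper_force: 98.5
```

```bash
python3 -m handwheel '[[0,0,-1.5,0,0,0,0],[0,0,-1.5,0,0,0,0],[0,0,-0.7,0,0,0,0],[0,0,0,0,0,0,0],[0,0,0,0,0,0,0.3],[0,0,0,0,0,0,0.5],[0,0,0,0,0,0,0.7],[0,0,0,0,0,0,0.7],[0,0,20,0,0,0,0.7],[0,0,40,0,0,0,0.7]]' 60
python3 -m handwheel '[[0,0,40,0,0,0,0.8],[0,-40,30,0,0,0,0.8],[0,-40,30,0,0,0,0.8],[0,0,0,0,0,0,0.8],[0,0,0,0,0,0,0.8],[0,0,0,0,0,0,0.8],[0,0,0,0,0,0,0.8],[0,0,0,0,0,0,0.8],[0,0,0,0,0,0,0.8],[0,0,0,0,0,0,0.8]]'
python3 - <<'E'
from h import *
im,c=shot("wrist","w19")
for k in blobs(hsv(im,(8,150,120),(25,255,255)),100): print(cv2.boundingRect(k),rect(c,k,.034))
im,c=shot("top","t19")
for n,lo,hi,z in (("mat",(50,120,80),(75,255,255),.004),("blue",(95,120,80),(120,255,255),.082)):
    for k in blobs(hsv(im,lo,hi),30): print(n,cv2.boundingRect(k),rect(c,k,z))
cv2.imwrite("pics/t19c.png",cv2.cvtColor(cv2.resize(im[110:270,130:430],None,fx=2.6,fy=2.6),cv2.COLOR_RGB2BGR))
E
```

```text
t: 38.65
tcp_pos: [0.4486, 0.1568, 0.0679]
tool_rot: [0.748, 0.651, 0.098, -0.088]
force: [0.5, -0.4, -0.4]
finger_gap: 0.698
gripper_force: 0.0
t: 39.9
tcp_pos: [0.4496, 0.0769, 0.1684]
tool_rot: [0.747, 0.651, 0.1, -0.086]
force: [0.9, -1.3, 0.3]
finger_gap: 0.799
gripper_force: 0.0
(259, 119, 23, 84) [449.2 152.1  82.6  22.1  82.2]
mat (185, 217, 62, 33) [472.7 209.8 188.3  98.2  81.2]
blue (272, 162, 37, 18) [627.9 -42.7 110.   43.2  77. ]
blue (138, 180, 13, 12) [624.  402.8  36.9  34.6  84.5]
```

View pics/w19.png

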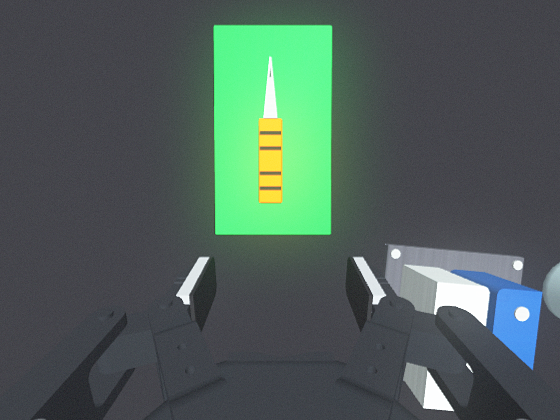

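The wedge lies flat on the mat with its handle at (270,160) and tip at (270,57), and the gripper is clear of it. The seam last measured about 6.3 mm open and parallel, so I hand in.

```bash
python3 -c "
from station import manip
print(manip.sign_off())"
```

```text
the job is handed in; nothing more can be done
None
```

The job is handed in at about 40 s: by the wrist camera both ends stand open about 6.3 mm and parallel, with neither end more than about 3.1 mm ahead when checked, and the wedge lies flat and released on the green mat.

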